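Pop the battery hatch of the power supply

ROBOT

A 7-joint arm with a two-finger parallel gripper is mounted at the origin on a cart in front of the work surface, level with it; the furniture and walls round the work are solid. World frame = base frame: x ahead of the robot, y to its left, z up, the work surface at z = 0. Lengths are in m, angles in rad, forces in N, time in s.
With the tool pointing down it reaches from about 0.4 to 0.85 m from the base axis. Payload 10.4 kg.
Tool frame: the origin (TCP) lies on the mounting face of the last link; the fingertips stand 173 mm ahead of it and the grasp point (between the pads) lies 155 mm ahead of it; z points along the fingers, y is the line along which they close (so a half turn about z gives the same grasp; the last joint's range is limited). The gripper opens to 85 mm and grips with 20 to 120 N. Pads are 22 mm wide; open, the fingers measure 114 mm over their backs; the gripper's body (76 mm by 85 mm) begins 54 mm behind the grasp point. The pads swing forward as they close: fully open they stand 13 mm farther back than shut.
Start: joints at [-1.216, 0.332, -0.065, 1.46, 0.022, 1.35, -0.088], TCP at [0.231, 0.581, 0.405] pointing down, gripper open.
Joint ranges: [-2.6, 2.6], [-0.5, 2.12], [-1.47, 1.34], [0.16, 2.42], [-1.27, 4.41], [0.06, 2.06], [-2.6, 2.6]. Speed limits (rad/s): [2.22, 2.22, 2.79, 2.79, 3.14, 3.14, 3.14].

INTERFACE

Orientations are given as a rotation vector (axis times angle).
In Python, from bench import status, optics, job_done gives the robot as it stands.
- The arm moves only by the tool carry_out, never from a script. Its argument "plan" is one flat list of numbers, 5 for each row, row after row: the shift along the tool's x, y, z in mm, then the turn about the tool's z in rad, then the opening, from 0 (shut) to 1 (fully open). In form: [dx, dy, dz, yaw, gripper, dx, dy, dz, yaw, gripper, ...]. A call has 1 to 20 rows; each row is the pose to reach, as a shift and turn from the pose commanded when the call began, along the tool's axes at that moment; what a row does not reach only later rows make up. A row lasts 1/12 s, in which the tool goes at most 41.7 mm and 7.16 degrees, less where a joint would pass 70% of its speed; a pose out of reach is approached as far as the arm can. A call with a gripper value outside its range is refused whole. The fingers move at their own pace and stop on an object; "grip_force" is the grip in N (left out, the last holds). Time passes only in rows, so rows that repeat a pose let the fingers close. It gives the time, the measured TCP pose, the force, the opening and the grip force at its end, in the units of the state.
- status.observe(): the state, without advancing time (a new reading comes with each control period).
- optics.read_camera(name): name is "scene" or "top"; returns a dict with "image" (384x512x3 uint8, red, green, blue), "camera_matrix" (3x3 intrinsics, pixels), "distortion" ([k1, k2, p1, p2, k3] as OpenCV has them; the pictures are not rectified), "rvec" (rotation vector, rad) and "tvec" (3), from world to camera coordinates, as OpenCV has them. Camera axes: x right, y down, z forward; pixel columns grow to the right and rows downward; lengths in m; the calibration is good to about 2 mm. A picture is of the moment at which its call begins. There is no depth.
- job_done(): hands the job in; it is judged then, once.
The state is a dict: "clock": time; "joint_positions": joint angles; "joint_velocities": joint speeds; "effort": joint torques, N m; "tool_pos": TCP position; "eef_rot": TCP orientation; "force": force on the tool from outside, world axes, zero at the start; "ft_torque": the same for the moment, N m; "width": finger opening in m; "finger_force": force on a finger pad.
Only numpy, scipy, OpenCV 4.12 (cv2) and the standard library are available. Lean on these libraries where they do the work, as an engineer would, in place of code of your own. Each camera call takes 0.05 s, during which the arm holds its last target. There are 200 camera calls.

TASK

The battery of the small modular power supply has to be checked: with the closed fingertips press the ribbed end of the wide battery hatch once, all the way in, then let it go and keep clear so that its push-push latch pops it up, and make sure that it stands wide open. Do not push the hatch back down once it has popped up. Grasp nothing, leave the narrow fuse hatch beside it shut and untouched, and do not disturb the loose things around.

Things in the scene. Friction and masses are not known exactly. Their poses are not given: they have to be found in the camera images.
- base: aluminium mounting rail of the power supply, a plate 108 mm deep (x) by 176 mm wide (y), 8 mm high at its lips, fixed to the desk; origin at the centre of its underside, on the desk. Its x axis points away from the jack side, i.e. from the hatches' ribbed free ends to their hinges. It carries the two modules side by side, 84 mm apart along its y; which one is on which side varies.
- battery_module: grey housing 94 mm deep (x) by 78 mm wide (y) by 56 mm high, fixed on the rail, with the WIDE black hatch (64 mm long, 60 mm wide, 7 mm thick) on top, hinged along y 36 mm behind the module's centre; open, its free edge stands about 62 mm above the housing; origin at the centre of its underside, 6 mm above the desk; axes parallel to the rail's.
- fuse_module: grey housing of the same size and make, fixed on the rail, with the NARROW black hatch (30 mm wide) on top; origin and axes likewise. Its hatch has the same kind of latch and must stay shut.
- battery_module_press (a point): middle of the ribs on top of the wide hatch, where to press: 57 mm from the hinge axis, 9 mm from the free edge, on the centre line; moves with the hatch. Shut: 71 mm above the desk, 9 mm above the housing. To the stop it goes in 6 mm and takes about 3 N, then the stop is hard; the rising hatch follows a withdrawing finger with about 3 N. Axes of the hatch: z out of its top face, x towards the hinge.
- battery_module_hatch (a joint): angle of the wide hatch about its hinge: 0 to 0.02 = shut and latched; negative = pressed in, down to a hard stop at -0.105 rad; 1.2 = popped wide open. Pressed in beyond about -0.065 and let go, the shut hatch is released and a spring swings it open within 1 s; pressed in less, it returns to 0, still latched. Pushed fully down from open, it latches shut again.
- fuse_module_hatch (a joint): angle of the narrow hatch about its hinge, same meaning; 0 to 0.02 = shut. To be left alone.
- spare_battery: loose 9 V block battery, 18 x 51 x 26 mm, on the desk on the rail's +y side; bystander; origin at the centre of its underside
- film_can: loose black film can with grey lid, 34 mm across, 53 mm high, on the desk on the rail's -y side; bystander; origin at the centre of its underside
- usb_stick: loose USB stick, 18 x 56 x 8 mm, on the desk in front of the rail (-x); bystander; origin at the centre of its underside
- pin_jar: loose small clear jar with lid, 48 mm across, 46 mm high, on the desk behind the rail (+x); bystander; origin at the centre of its underside

How it is judged:
By the outcome, as a careful person would: the job done as asked, in the order asked, and still so for the second after the job is handed in, with the robot touching nothing.
It also fails if it takes over 29 s, if anything falls off the work surface, if the arm or the gripper's body presses on something with over 40 N, if the wrist force passes 120 N, or if a joint passes its speed limit or range.

## Working session

There is one attempt and no reset: what is moved stays moved. The work goes in short steps, Python scripts to look and compute and a tool call to move; the robot and the scene stay as the last step left them, time stands still between calls to the robot, and variables do not carry over. Pictures are saved under pics/ and viewed, at most 10 in all, crops included, and the job is handed in when it is done.

Besides the shell and the picture viewer there is one more tool, called after "Emit:" as a command line: name --argument value ..., lists and objects as JSON in quotes. carry_out: Moves the arm, as the interface text tells. Its arguments: {"type":"object","properties":{"plan":{"type":"array","items":{"type":"number"}},"grip_force":{"type":"number"}},"required":["plan"]}

```bash
mkdir -p pics; python3 - <<'E'
from bench import status, optics
import cv2,pickle
s=status.observe();print({k:s[k] for k in('clock','tool_pos','eef_rot','force','width')})
for n in('scene','top'):
    c=optics.read_camera(n);pickle.dump(c,open(n+'.pkl','wb'));cv2.imwrite(f'pics/{n}0.png',c['image'][:,:,::-1])
E
```

```text
{'clock': 0.0, 'tool_pos': array([0.23047836, 0.58081252, 0.40390966]), 'eef_rot': array([-5.89800555e-01, -3.08552807e+00,  2.18963385e-03]), 'force': array([0.42866136, 0.33471379, 0.72365726]), 'width': 0.08550665955852033}
```

View pics/scene0.png

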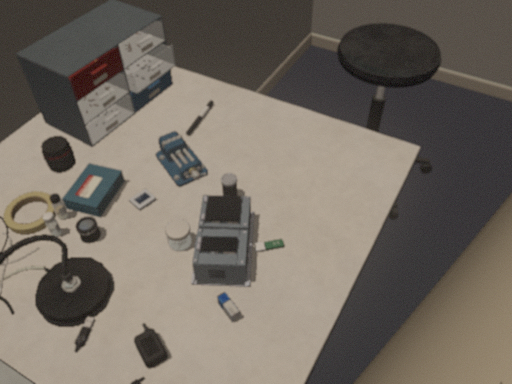

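View pics/top0.png

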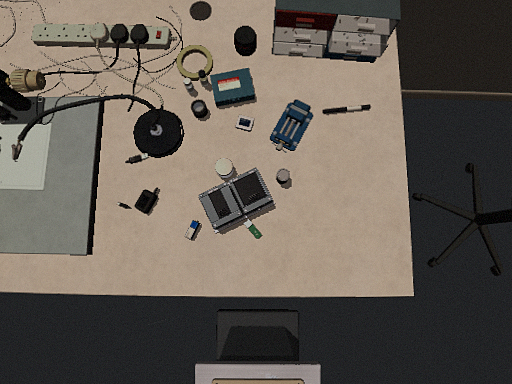

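The scene view shows the power supply around (223,240), and the top view shows it around (236,200). I'll enlarge both.

```bash
python3 - <<'E'
import cv2,pickle,numpy as np
t=pickle.load(open('top.pkl','rb'));s=pickle.load(open('scene.pkl','rb'))
a=cv2.resize(t['image'][150:250,180:300],None,fx=5,fy=5,interpolation=cv2.INTER_CUBIC)
b=cv2.resize(s['image'][165:325,155:300],None,fx=5,fy=5,interpolation=cv2.INTER_CUBIC)[:600]
cv2.imwrite('pics/tc.png',cv2.convertScaleAbs(a[:,:,::-1],alpha=1.6))
b=cv2.resize(s['image'][170:290,160:300],None,fx=5,fy=5,interpolation=cv2.INTER_CUBIC)
cv2.imwrite('pics/sc.png',cv2.convertScaleAbs(b[:,:,::-1],alpha=1.8))
for c in(t,s):
    R=cv2.Rodrigues(c['rvec'])[0];print((-R.T@c['tvec']).round(3),c['camera_matrix'].round(1).tolist(),np.round(c['distortion'],3))
E
```

```text
[0.441 0.002 0.925] [[347.9, 0.0, 259.2], [0.0, 347.9, 192.5], [0.0, 0.0, 1.0]] [-0.064  0.     0.     0.     0.   ]
[0.233 0.51  0.772] [[484.5, 0.0, 252.6], [0.0, 484.5, 195.8], [0.0, 0.0, 1.0]] [-0.034  0.     0.     0.     0.   ]
```

View pics/tc.png

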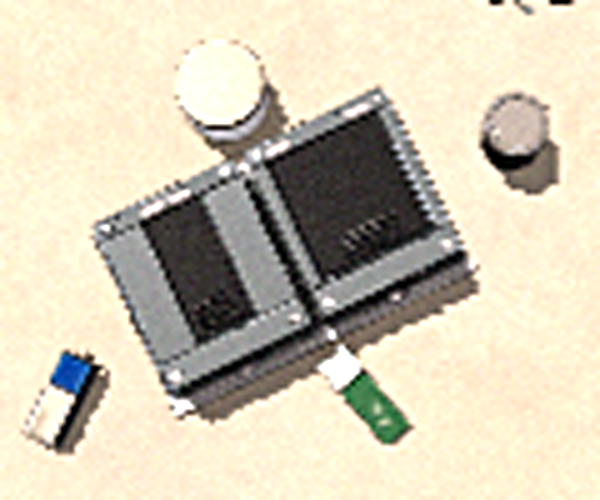

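View pics/sc.png

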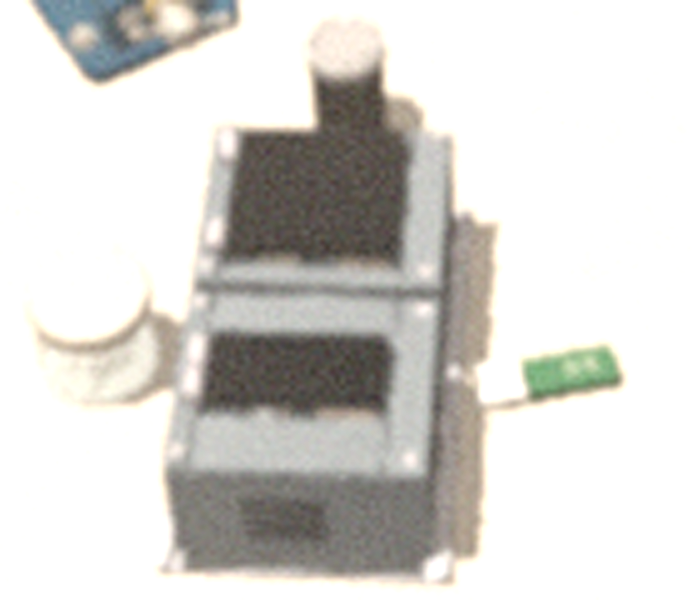

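The wide hatch lies on the right (-y) side in the top view, with its ribs at crop (370,233), or about pixel (254,197). The narrow fuse hatch is on the left. The USB stick is in front of the rail gap, the film can is to the right and the jar is behind.

```bash
cat >h.py <<'E'
import cv2,pickle,numpy as np
def ray(c,uv,z):
    uv=np.array(uv,float).reshape(-1,1,2);R=cv2.Rodrigues(c['rvec'])[0];o=-R.T@np.ravel(c['tvec'])
    n=cv2.undistortPoints(uv,c['camera_matrix'],np.array(c['distortion'])).reshape(-1,2)
    d=np.c_[n,np.ones(len(n))]@R
    return o+d*((z-o[2])/d[:,2])[:,None]
E
python3 - <<'E'
from h import *
from scipy.spatial.transform import Rotation as Ro
from bench import status
box={'top':(225,165,275,215),'scene':(195,190,248,226)}
for n in box:
    c=pickle.load(open(n+'.pkl','rb'));x0,y0,x1,y1=box[n]
    g=cv2.cvtColor(c['image'],cv2.COLOR_RGB2GRAY)[y0:y1,x0:x1]
    g=cv2.resize(g,None,fx=4,fy=4,interpolation=cv2.INTER_CUBIC)
    m=cv2.morphologyEx((g<45).astype(np.uint8),cv2.MORPH_OPEN,np.ones((13,13)))
    k=max(cv2.findContours(m,0,2)[0],key=cv2.contourArea).reshape(-1,2)
    w=ray(c,(k+.5)/4-.5+[x0,y0],.070)
    r=cv2.minAreaRect((w[:,:2]*1000).astype(np.float32));print(n,r,cv2.boxPoints(r).round(1).tolist())
c=pickle.load(open('top.pkl','rb'))
P=lambda L:np.array(L)/5+[180-.4,150-.4]
print('ribs',ray(c,P([[370,233]]),.071).round(4))
print('hatch corners',ray(c,P([[275,160],[388,108],[437,238],[325,285]]),.070).round(4).tolist())
print('screws+housing',ray(c,P([[328,302],[447,243],[378,97],[255,155],[176,376],[105,228]]),.062).round(4).tolist())
s=pickle.load(open('scene.pkl','rb'))
print('hatch sc',ray(s,np.array([[408,135],[404,262],[225,258],[240,133]])/5+[160-.4,170-.4],.070).round(4).tolist())
st=status.observe();print(Ro.from_rotvec(st['eef_rot']).as_matrix().round(4))
E
```

```text
top ((586.7361450195312, 23.137479782104492), (69.9411849975586, 62.280006408691406), 24.99751853942871) [[541.9000244140625, 36.599998474121094], [568.2000122070312, -19.899999618530273], [631.5999755859375, 9.699999809265137], [605.2999877929688, 66.0999984741211]]Traceback (most recent call last):
  File "<stdin>", line 10, in <module>
ValueError: max() iterable argument is empty
```

```bash
python3 - <<'E'
from h import *
from scipy.spatial.transform import Rotation as Ro
from bench import status
c=pickle.load(open('top.pkl','rb'));s=pickle.load(open('scene.pkl','rb'))
P=lambda L:np.array(L)/5+[180-.4,150-.4]
th=np.deg2rad(25);A=np.array([[np.cos(th),np.sin(th)],[-np.sin(th),np.cos(th)]])
def show(n,w):print(n,(w[:,:2]*1000).round(1).tolist(),'hatch axes',(w[:,:2]*1000@A.T).round(1).tolist())
show('ribs',ray(c,P([[370,233]]),.071))
show('hatch',ray(c,P([[275,160],[388,108],[437,238],[325,285]]),.070))
show('screws',ray(c,P([[328,302],[447,243],[378,97],[255,155],[176,376],[105,228]]),.062))
Q=lambda L:np.array(L)/5+[160-.4,170-.4]
show('hatch sc fR fL bL bR',ray(s,Q([[408,135],[404,262],[225,258],[240,133]]),.070))
show('screws sc: bat fL, fuse fR,fuse fL',ray(s,Q([[426,270],[424,310],[409,458]]),.062))
x0,y0,x1,y1=195,190,248,226
g=cv2.cvtColor(s['image'],cv2.COLOR_RGB2GRAY)[y0:y1,x0:x1];print(np.percentile(g,[1,20,40,60,80]))
g=cv2.resize(g,None,fx=4,fy=4,interpolation=cv2.INTER_CUBIC)
t,m=cv2.threshold(g,0,255,cv2.THRESH_BINARY_INV+cv2.THRESH_OTSU);m=cv2.morphologyEx(m,cv2.MORPH_OPEN,np.ones((13,13)))
k=max(cv2.findContours(m,0,2)[0],key=cv2.contourArea).reshape(-1,2)
w=ray(s,(k+.5)/4-.5+[x0,y0],.070);print(t,cv2.minAreaRect((w[:,:2]*1000).astype(np.float32)))
st=status.observe();print(Ro.from_rotvec(st['eef_rot']).as_matrix().round(4))
E
```

```text
ribs [[568.1, 12.3]] hatch axes [[520.1, -229.0]]
hatch [[605.0, 60.0], [631.8, 3.6], [565.9, -21.0], [542.2, 34.4]] hatch axes [[573.6, -201.3], [574.2, -263.7], [504.0, -258.2], [505.9, -198.0]]
screws [[534.6, 33.1], [564.6, -26.2], [639.3, 8.7], [609.0, 70.7], [497.4, 108.0], [571.4, 145.4]] hatch axes [[498.5, -196.0], [500.6, -262.4], [583.1, -262.3], [581.8, -193.3], [496.5, -112.3], [579.3, -109.7]]
hatch sc fR fL bL bR [[570.1, -18.8], [539.5, 36.4], [598.9, 66.9], [628.1, 11.7]] hatch axes [[508.7, -258.0], [504.3, -195.0], [571.1, -192.5], [574.2, -254.8]]
screws sc: bat fL, fuse fR,fuse fL [[533.8, 30.4], [525.0, 47.1], [496.8, 106.3]] hatch axes [[496.6, -198.1], [495.7, -179.2], [495.2, -113.7]]
[ 39.  45.  50.  99. 130.]
90.0 ((588.0812377929688, 17.63379669189453), (70.5208740234375, 84.93655395507812), 26.898649215698242)
[[-9.295e-01  3.688e-01 -4.000e-04]
 [ 3.688e-01  9.295e-01 -1.200e-03]
 [-1.000e-04 -1.300e-03 -1.000e+00]]
```

Emit:
carry_out --plan '[-317,-337,0,0.731,0,-317,-337,0,0.731,0,-317,-337,0,0.731,0,-317,-337,0,0.731,0,-317,-337,0,0.731,0,-317,-337,0,0.731,0,-317,-337,0,0.731,0,-317,-337,0,0.731,0,-317,-337,0,0.731,0,-317,-337,0,0.731,0,-317,-337,0,0.731,0,-317,-337,0,0.731,0,-522,-404,0,0.731,0,-522,-404,0,0.731,0,-522,-404,0,0.731,0,-522,-404,0,0.731,0,-522,-404,0,0.731,0,-522,-404,0,0.731,0,-522,-404,0,0.731,0,-522,-404,0,0.731,0]'

```text
clock: 1.77
tool_pos: [0.5666, 0.0129, 0.404]
eef_rot: [-1.655, -2.669, 0.002]
force: [-0.1, -0.7, -0.0]
width: 0.0001
finger_force: 0.0
```

Emit:
carry_out --plan '[0,0,40,0,0,0,0,80,0,0,0,0,110,0,0,0,0,130,0,0,0,0,140,0,0,0,0,145,0,0,0,0,145,0,0,0,0,145,0,0]'

```text
clock: 2.43
tool_pos: [0.567, 0.0133, 0.261]
eef_rot: [1.653, 2.671, 0.002]
force: [0.1, -0.5, 0.4]
width: 0.0003
finger_force: 0.0
```

```bash
python3 - <<'E'
from bench import status, optics
import cv2,numpy as np
from scipy.spatial.transform import Rotation as Ro
s=status.observe();print(s['clock'],s['tool_pos'],s['force']);R=Ro.from_rotvec(s['eef_rot']).as_matrix();print(R.round(3))
tip=s['tool_pos']+R@[0,0,.173]
c=optics.read_camera('scene');im=c['image'][:,:,::-1].copy()
o=[]
for n,p in(('tip',tip),('press',[.567,.0125,.071])):
    q=cv2.projectPoints(np.array([p],float),c['rvec'],c['tvec'],c['camera_matrix'],c['distortion'])[0].ravel();o.append(q);print(n,p,q)
b=cv2.convertScaleAbs(cv2.resize(im[150:290,150:310],None,fx=4,fy=4,interpolation=cv2.INTER_CUBIC),alpha=1.8)
for q in o: cv2.circle(b,tuple(int(v) for v in (q-[150,150])*4),3,(0,0,255),-1)
t=optics.read_camera('top')['image'][:,:,::-1]
cv2.imwrite('pics/h1.png',b);cv2.imwrite('pics/top1.png',t)
E
```

```text
2.4333 [0.56703286 0.01327405 0.2610336 ] [ 0.11100187 -0.52253687  0.43668045]
[[-0.446  0.895  0.002]
 [ 0.895  0.446  0.001]
 [-0.     0.002 -1.   ]]
tip [0.56732952 0.01339908 0.0880339 ] [233.47477361 201.97520583]
press [0.567, 0.0125, 0.071] [234.26990711 207.61072142]
```

View pics/h1.png

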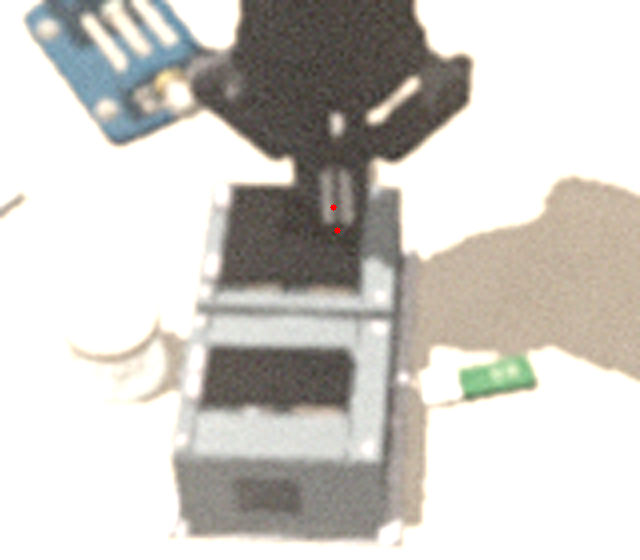

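The closed pads end at crop (337,222), directly above the rib area at (337,230), between the free edge (360) and the hinge (222). The position is right, so I'll press slowly.

Emit:
carry_out --plan '[0,-2,6,0,0,0,-2,11,0,0,0,-2,14,0,0,0,-2,16,0,0,0,-2,17,0,0,0,-2,18,0,0,0,-2,18,0,0,0,-2,18,0,0]'

```text
clock: 3.2
tool_pos: [0.5648, 0.0119, 0.2417]
eef_rot: [-1.654, -2.671, 0.0]
force: [-2.6, -0.6, 3.2]
width: -0.0001
finger_force: 1.6
```

Emit:
carry_out --plan '[0,0,1,0,0,0,0,2,0,0,0,0,3,0,0,0,0,3,0,0,0,0,3,0,0]'

```text
clock: 3.62
tool_pos: [0.5649, 0.0119, 0.2387]
eef_rot: [-1.654, -2.671, -0.0]
force: [-3.9, -1.5, 4.2]
width: -0.0003
finger_force: 2.8
```

Emit:
carry_out --plan '[0,0,0.5,0,0,0,0,1,0,0,0,0,1.5,0,0,0,0,1.5,0,0,0,0,1.5,0,0]'

```text
clock: 4.03
tool_pos: [0.5651, 0.0118, 0.2384]
eef_rot: [-1.654, -2.671, -0.001]
force: [-8.9, -2.1, 18.1]
width: -0.0002
finger_force: 9.4
```

The force jumped to 18 N while the tool barely moved, so the hatch is on its hard stop. Next I'll let go, moving up and back away from the hinge.

Emit:
carry_out --plan '[0,0,-40,0,0,0,-10,-80,0,0,0,-30,-115,0,0,0,-55,-145,0,0,0,-80,-170,0,0,0,-100,-180,0,0,0,-100,-180,0,0,0,-100,-180,0,0,0,-100,-180,0,0,0,-100,-180,0,0,0,-100,-180,0,0,0,-100,-180,0,0,0,-100,-180,0,0,0,-100,-180,0,0,0,-100,-180,0,0,0,-100,-180,0,0,0,-100,-180,0,0,0,-100,-180,0,0]'

```text
clock: 5.53
tool_pos: [0.4754, -0.0326, 0.4172]
eef_rot: [-1.654, -2.671, -0.0]
force: [0.5, -0.3, 0.4]
width: 0.0
finger_force: 0.0
```

```bash
python3 - <<'E'
from bench import status, optics
import cv2
s=status.observe();print(s['clock'],s['tool_pos'],s['force'])
im=optics.read_camera('scene')['image'][:,:,::-1]
cv2.imwrite('pics/h2.png',cv2.convertScaleAbs(cv2.resize(im[150:290,150:310],None,fx=4,fy=4,interpolation=cv2.INTER_CUBIC),alpha=1.8))
E
```

```text
5.5333 [ 0.47538956 -0.03260096  0.41720461] [ 0.4632434  -0.25022607  0.40800837]
```

View pics/h2.png

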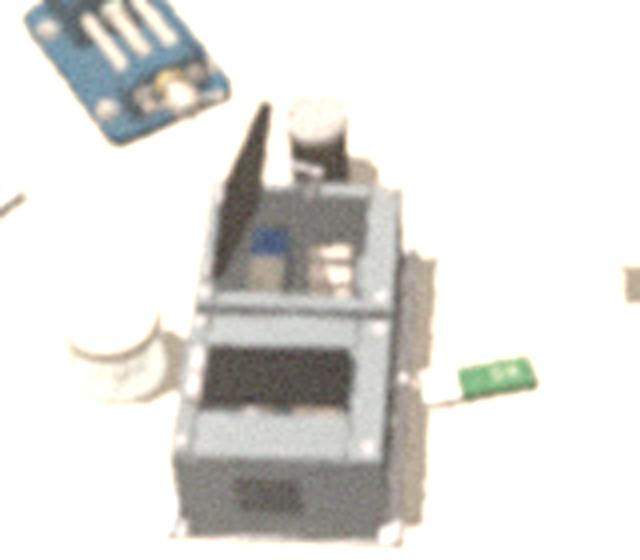

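The wide hatch stands up, with its free edge at crop (267,105) and the battery visible inside. The fuse hatch is shut, and the USB stick, jar and film can haven't moved. I'll check the opening angle before handing in.

```bash
python3 - <<'E'
from bench import optics
import cv2,numpy as np
c=optics.read_camera('scene');th=np.deg2rad(26.5);ex=np.array([np.cos(th),np.sin(th),0]);ey=np.array([-ex[1],ex[0],0])
h=np.array([.567,.0125,0])+.057*ex
for a in(.8,1.0,1.1,1.2,1.3):
    p=h-.064*np.cos(a)*ex-.03*ey+[0,0,.067+.064*np.sin(a)]
    q=cv2.projectPoints(p[None],c['rvec'],c['tvec'],c['camera_matrix'],c['distortion'])[0].ravel();print(a,((q-150)*4).round())
E
```

```text
0.8 [312. 123.]
1.0 [289. 111.]
1.1 [277. 106.]
1.2 [264. 102.]
1.3 [251.  98.]
```

The observed corner at (267,105) corresponds to about 1.2 rad, so the hatch is wide open.

```bash
python3 -c "
from bench import job_done
print(job_done())"
```

```text
the job is handed in; nothing more can be done
None
```

The wide battery hatch was pressed once to its stop, popped up and stands wide open at about 1.2 rad; the fuse hatch is still shut, the USB stick, jar and film can look undisturbed (the spare battery was outside the final picture), and the job is handed in with the arm clear.

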